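# Clear the jar and swing the magnifier over the sample

## Task

Swing the bench magnifier round until its lens is centred over the glass dish with the stone sample, and leave it there. One of the two tall jars stands in the magnifier's way: first carry that jar to the aluminium tray and set it down upright beside the candle, without dropping it and without letting the magnifier hit either jar. Leave the dish, the other tall jar and everything else on the table where they are.

Things in the scene. Friction and masses are not known exactly. Their poses are not given: they have to be found in the camera images.
- magnifier: swinging part of the bench magnifier: flat aluminium bar (16 mm wide, z 86 to 100 mm) with a round white-framed lens at its end, turning level about a steel pillar. Origin on the pillar's axis at z = 0; its -x axis points along the bar to the lens, z up. Stiff pivot (0.5 N m: about 2.5 N sideways at the handle); stays where it is left
- mag_base: the magnifier's fixed foot and pillar: foot 140 mm across, 18 mm high; pillar 22 mm thick, top at 138 mm. Origin on the pillar's axis at z = 0. The bar can point up to 1.15 rad either side of the foot's own -x axis (roughly towards the robot)
- lens (a point): centre of the magnifier's lens, 285 mm from the pivot axis; frame 114 mm across, from 85 to 100 mm above the table. It clears everything on the table on its way round except the two tall jars
- handle (a point): centre of the top of the upright round black handle on the magnifier's bar, 200 mm from the pivot axis; handle 22 mm in diameter, 64 mm tall (z 101 to 165 mm), can be pinched from above from any side
- dish: round glass dish with a dark stone in it, 80 mm across, 16 mm high, loose on a square tile 6 mm thick; origin at the centre of its underside. It stands under the circle that the lens centre travels
- jar_a: tall closed glass jar with a steel lid, 60 mm in diameter all the way up, 140 mm high, about 0.3 kg; origin at the centre of its underside, z up. Looks the same as jar_b; either of the two may be the one in the way, between the lens and the dish, and the other stands outside the lens's sweep
- jar_b: the other tall jar, the same as jar_a in every way
- tray: open aluminium tray 170 mm (its x) by 240 mm (its y) and 40 mm high, walls and floor 4 mm thick, fixed; origin at the centre of its underside. A candle in a glass stands in its +y half
- tray_free (a point): middle of the empty half of the tray, on its inner floor, 55 mm from the tray's centre towards its -y; room for one jar
- candle: white candle in a glass, 70 mm across, 66 mm high (74 with the wick), loose in the tray; origin at the centre of its underside; a bystander
- small_jar: short closed jar, 64 mm across, 75 mm high; origin at the centre of its underside; a bystander
- matchbox: cardboard box 55 x 36 x 16 mm, origin at the centre of its underside; a bystander
- lighter: grey lighter lying flat, 78 x 24 x 12 mm, origin under its middle, long axis x; a bystander
- spoon: steel spoon lying flat, 150 mm long along its x; a bystander
- tongs: dark steel crucible tongs lying flat, 200 mm long along their x, 58 mm wide, 11 mm high; origin under the rivet; a bystander
Not all that is in view belongs to the job. Of the things like the dish, leave any that is green; of the rest the smaller one is meant. What is shaped like the jar_a but pink is not meant.

How it is judged:
By the outcome, as a careful person would: the job done as asked, in the order asked, and still so for the second after the job is handed in, with the robot touching nothing.
It also fails if it takes over 58 s, if anything falls off the work surface, if the arm or the gripper's body presses on something with over 40 N, if the wrist force passes 120 N, or if a joint passes its speed limit or range.

## Robot

A 6-joint arm with a two-finger parallel gripper is mounted at the origin on the work surface. World frame = base frame: x ahead of the robot, y to its left, z up, the work surface at z = 0. Lengths are in m, angles in rad, forces in N, time in s.
With the tool pointing down it reaches from about 0.25 to 0.775 m from the base axis. Payload 4 kg.
Tool frame: the origin (TCP) lies midway between the tips of the shut fingers; the grasp point (between the pads) lies 19 mm behind it (grip_point_offset is the distance from the TCP to the grasp point, in m); z points along the fingers, y is the line along which they close (so a half turn about z gives the same grasp; the last joint's range is limited). The gripper opens to 94 mm and grips with 3 to 60 N. Pads are 16 mm wide; open, the fingers measure 119 mm over their backs; the gripper's body (75 mm by 177 mm) begins 78 mm behind the grasp point.
Start: joints at [-1.339, 0.087, 1.371, -0, 1.684, -0.103], TCP at [0.181, -0.519, 0.175] pointing down, gripper open.
Joint ranges: [-3.1, 3.1], [-0.76, 2.03], [0.27, 2.55], [-1.08, 4.22], [0.17, 2.65], [-2.57, 2.57]. Speed limits (rad/s): [2.79, 2.79, 3.14, 3.14, 3.14, 3.14].

## Interface

Orientations are given as [roll, pitch, yaw] about the fixed x, y, z axes, in that order (R = Rz(yaw) Ry(pitch) Rx(roll)).
In Python, from bench import * gives the robot as it stands.
- The arm moves only by the tool carry_out, never from a script. Its argument "commands" is a list of rows, each a list of 6 numbers: the shift along the tool's x, y, z in m, then the turn, a rotation vector about the tool's x, y, z in rad. In form: [[tx, ty, tz, rx, ry, rz], ...]. A call has exactly 5 rows; each row is the pose to reach, as a shift and turn from the pose commanded when the call began, along the tool's axes at that moment; what a row does not reach only later rows make up. A row lasts 1/10 s, in which the tool goes at most 50 mm and 8.59 degrees, less where a joint would pass 70% of its speed; a pose out of reach is approached as far as the arm can. A call with a gripper value outside its range is refused whole. "jaw" is the opening, from 0 (shut) to 1 (fully open), set as the call begins (left out, the last holds). The fingers move at their own pace and stop on an object; the grip force is fixed at half the most. Time passes only in rows, so rows that repeat a pose let the fingers close, or fill a call up. It gives the time, the measured TCP pose, the force, the opening and the grip force at its end, in the units of the state.
- get_obs(): the state, without advancing time (a new reading comes with each control period).
- snapshot(name): name is "side" or "top"; returns a dict with "img" (384x512x3 uint8, red, green, blue), "range_z" (384x512 float32, m along the optical axis (not along the pixel's ray), 0 where there is no reading), "fx", "fy", "cx", "cy" (pixels), "R" (3x3) and "t" (3): a world point X has camera coordinates R X + t. Camera axes: x right, y down, z forward; pixel columns grow to the right and rows downward; lengths in m; the calibration is good to about 2 mm. A picture is of the moment at which its call begins.
- close_job(): hands the job in; it is judged then, once.
The state is a dict: "time": time; "joint_positions": joint angles; "qvel": joint speeds; "joint_torque": joint torques, N m; "tool_pos": TCP position; "ee_rot": TCP orientation; "wrist_force": force on the tool from outside, world axes, zero at the start; "wrist_torque": the same for the moment, N m; "width": finger opening in m; "finger_force": force on a finger pad.
Only numpy, scipy, OpenCV 4.12 (cv2) and the standard library are available. Lean on these libraries where they do the work, as an engineer would, in place of code of your own. Each camera call takes 0.05 s, during which the arm holds its last target. There are 200 camera calls.

## Working session

There is one attempt and no reset: what is moved stays moved. The work goes in short steps, Python scripts to look and compute and a tool call to move; the robot and the scene stay as the last step left them, time stands still between calls to the robot, and variables do not carry over. Pictures are saved under pics/ and viewed, at most 10 in all, crops included, and the job is handed in when it is done.

Besides the shell and the picture viewer there is one more tool, called after "Request:" by a JSON object that holds its "method" and its "body", one argument or row to a line. carry_out: Moves the arm, as the interface text tells. Its arguments: {"type":"object","properties":{"commands":{"type":"array","items":{"type":"array","items":{"type":"number"}}},"jaw":{"type":"number"}},"required":["commands"]}

```bash
mkdir -p pics
cat > h.py <<'E'
import numpy as np, cv2, pickle
from scipy.spatial.transform import Rotation as Ro
def cloud(s):
    v,u=np.mgrid[:384,:512]; z=s["range_z"]
    c=np.stack([(u-s["cx"])/s["fx"]*z,(v-s["cy"])/s["fy"]*z,z],-1)
    return (c-s["t"])@s["R"]
def ray(s,u,v,h):
    d=s["R"].T@np.array([(u-s["cx"])/s["fx"],(v-s["cy"])/s["fy"],1]); o=-s["R"].T@s["t"]
    return o+d*(h-o[2])/d[2]
E
python3 - <<'E'
from bench import *; from h import *
for n in("top","side"):
    s=snapshot(n); pickle.dump(s,open(n+".pkl","wb"))
    cv2.imwrite(f"pics/{n}0.png",cv2.resize(s["img"][:,:,::-1],(800,600),interpolation=cv2.INTER_CUBIC))
    print(n,s["fx"],s["cx"],s["cy"],(-s["R"].T@s["t"]).round(3))
o=get_obs();print(o)
E
```

```text
top 493.16065669310996 258.485745206213 182.37957255554696 [ 0.454 -0.011  1.577]
side 363.4246174553203 252.59804198294034 190.84171836412725 [ 0.307 -0.796  1.112]
{'time': 0.1, 'joint_positions': array([-1.33911475e+00,  8.79149348e-02,  1.37209434e+00, -1.42288564e-05,
        1.68364811e+00, -1.03103667e-01]), 'qvel': array([ 9.95648690e-05, -1.74904529e-03, -2.82445264e-03, -4.09138003e-04,
       -1.10033554e-03, -3.07086761e-04]), 'joint_torque': array([ 1.46011138e-03, -3.41253018e+01, -3.03301299e+01,  7.20018544e-02,
        3.04231653e-02, -1.01259366e-04]), 'tool_pos': array([ 0.18056801, -0.51890854,  0.17380728]), 'ee_rot': array([-3.13953743e+00, -1.98438099e-04,  3.34783450e-01]), 'wrist_force': array([ 0.20319952, -0.12943658, -0.22049425]), 'wrist_torque': array([ 0.04403594, -0.01324094,  0.01662896]), 'finger_force': 0.0, 'width': 0.09378870275739998}
```

View pics/top0.png

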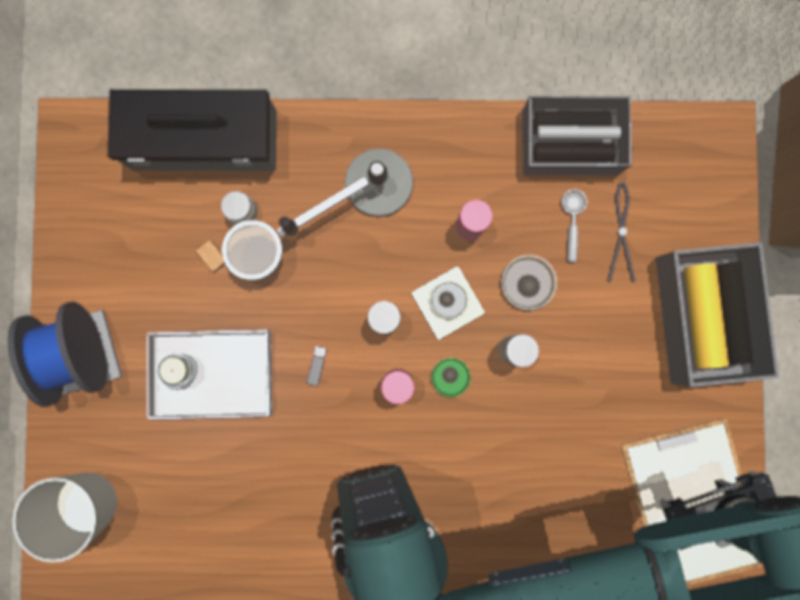

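View pics/side0.png

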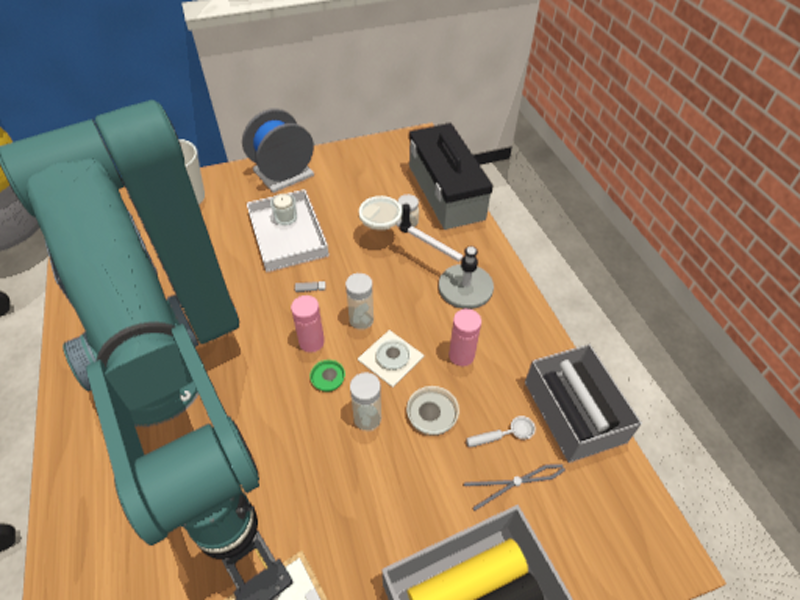

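The top view shows these items:
- **Dish candidates:** small grey on the tile (448,299), larger grey (528,284), green (451,377). The one on the tile is meant: it is not green, and it is the smaller of the other two.
- **Grey tall jars:** (384,318) between lens (252,250) and dish, so in the way; (522,351) is beyond the dish.
- **Pink jars:** (476,217) and (397,387), not meant.

Next I measure these and confirm with a crop.

```bash
cat > m.py <<'E'
from h import *
def circ(P):
    (x,y),r=cv2.minEnclosingCircle(P[:,:2].astype(np.float32)); return np.round([x,y,r],4)
def lid(s,u,v,h,rad=.05,tol=.006):
    W=cloud(s); c=ray(s,u*.64,v*.64,h)
    m=(abs(W[...,2]-h)<tol)&(np.hypot(W[...,0]-c[0],W[...,1]-c[1])<rad)
    lab=cv2.connectedComponents(m.astype(np.uint8))[1]
    l=lab[int(v*.64),int(u*.64)]
    k=(lab==l)&m if l else m
    P=W[k]; return k,P
E
python3 - <<'E'
from m import *
s=pickle.load(open("top.pkl","rb")); q=pickle.load(open("side.pkl","rb"))
def show(n,s,u,v,h,rad=.05,tol=.006):
    k,P=lid(s,u,v,h,rad,tol)
    if len(P)<5: print(n,"few",ray(s,u*.64,v*.64,h).round(3));return
    print(n,len(P),circ(P),"mean",P.mean(0).round(4))
show("jarway",s,384,316,.14);show("jarother",s,522,349,.14)
show("jarway S",q,360,284,.14);show("jarother S",q,366,384,.14)
show("pinkA",s,476,213,.14);show("pinkB",s,397,386,.14)
show("dish",s,448,299,.022,.06,.008); show("bigdish",s,528,284,.02,.07,.01)
show("pillar",s,377,170,.138,.03);show("handle",s,288,226,.165,.03)
show("candle",s,174,370,.07,.06,.012)
show("pillar S",q,470,252,.138,.03);show("handle S",q,406,208,.165,.03)
# lens frame: white ring
W=cloud(s); c=ray(s,252*.64,250*.64,.1); m=(abs(W[...,2]-.095)<.012)&(np.hypot(W[...,0]-c[0],W[...,1]-c[1])<.075)
print("lens",m.sum(),circ(W[m]))
# tile by colour, tray by rim
hsv=cv2.cvtColor(s["img"],cv2.COLOR_RGB2HSV)
def rect(m,u,v,h):
    cs,_=cv2.findContours(m.astype(np.uint8),0,2)
    cs=[c for c in cs if cv2.pointPolygonTest(c,(u*.64,v*.64),False)>=0]
    c=max(cs,key=cv2.contourArea); p=np.array([ray(s,*x[0],h)[:2] for x in c],np.float32); return cv2.minAreaRect(p)
print("tile",rect((hsv[...,1]<60)&(hsv[...,2]>90),448,299,.006))
c=ray(s,209*.64,375*.64,.04); m=(W[...,2]>.03)&(W[...,2]<.046)&(np.hypot(W[...,0]-c[0],W[...,1]-c[1])<.17)
print("tray",m.sum(),cv2.minAreaRect(W[m][:,:2].astype(np.float32)))
for n,u,v,h in[("foot",379,182,.018),("spoolR",108,350,.05),("dish px",449,299,.02),("green",451,377,.016),("lighter",317,366,.01)]: print(n,ray(s,u*.64,v*.64,h).round(3))
# heights max around
print("dish profile",W[191,270:304,2].round(3))
a=s["img"][150:260,200:370,::-1]; b=q["img"][160:280,170:310,::-1]
a=cv2.resize(a,(480,310),interpolation=3);b=cv2.resize(b,(310,310),interpolation=3)
cv2.imwrite("pics/crop1.png",np.hstack([a,b]))
E
```

```text
jarway 308 [0.4918 0.0221 0.0298] mean [0.4916 0.0224 0.1393]
jarother 314 [ 0.4302 -0.2363  0.0303] mean [ 0.4307 -0.2359  0.1395]
jarway S 186 [0.4882 0.0208 0.0306] mean [0.4887 0.0187 0.1404]
jarother S 275 [ 0.4271 -0.2371  0.0308] mean [ 0.4272 -0.2384  0.1406]
pinkA 303 [ 0.6841 -0.1506  0.0303] mean [ 0.6837 -0.1506  0.1394]
pinkB 313 [ 0.3619 -0.0042  0.0297] mean [ 0.3621 -0.0045  0.1393]
dish 77 [ 0.5303 -0.103   0.0173] mean [ 0.5308 -0.1022  0.021 ]
bigdish 167 [ 0.5542 -0.2638  0.03  ] mean [ 0.5588 -0.2676  0.0199]
pillar 83 [0.7715 0.0367 0.0161] mean [0.7715 0.0368 0.138 ]
handle 44 [0.6659 0.2061 0.0108] mean [0.6657 0.2058 0.1639]
candle 301 [0.3881 0.4339 0.0355] mean [0.3884 0.4331 0.0669]
pillar S 50 [0.7687 0.0355 0.0178] mean [0.7677 0.034  0.1388]
handle S 21 [0.6635 0.204  0.0106] mean [0.6625 0.2032 0.1645]
lens 1151 [0.6266 0.27   0.0659]
tile ((0.52546226978302, -0.10530205070972443), (0.11308025568723679, 0.11179877072572708), 29.92172622680664)
tray 485 ((0.37949734926223755, 0.37337034940719604), (0.17015701532363892, 0.24328579008579254), 1.6881462335586548)
foot [0.77  0.035 0.018]
spoolR [0.426 0.567 0.05 ]
dish px [ 0.531 -0.108  0.02 ]
green [ 0.374 -0.112  0.016]
lighter [0.395 0.159 0.01 ]
dish profile [0.008 0.001 0.004 0.005 0.001 0.016 0.014 0.013 0.02  0.012 0.012 0.021
 0.019 0.021 0.017 0.024 0.02  0.021 0.025 0.023 0.017 0.01  0.011 0.017
 0.012 0.007 0.013 0.008 0.013 0.02  0.009 0.005 0.006 0.004]
```

View pics/crop1.png

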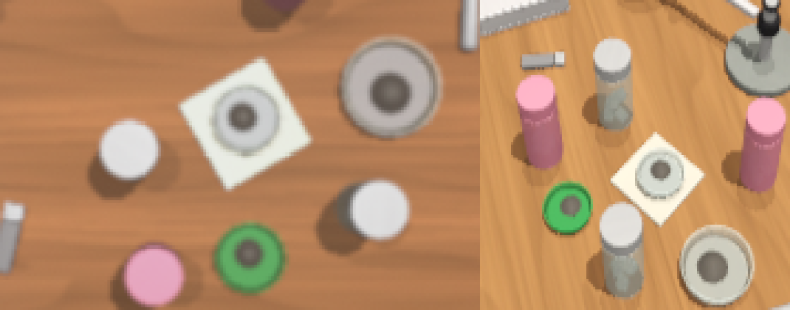

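The crop confirms the choice. The small grey dish is on the white tile at crop pixel (246,119), and the tall grey jar in the way is at (129,150). The other grey jar is at (380,210), and the green dish and both pink jars are decoys. The jar is 0.28 m from the pivot (lens circle 0.285 m), and lid heights and radii match the sizes given. Moving now.

Request:
{"method": "carry_out", "body": {
  "commands": [
    [0.023, -0.02, -0.01, 0, 0, 0],
    [0.057, -0.049, -0.02, 0, 0, 0],
    [0.091, -0.079, -0.026, 0, 0, 0],
    [0.125, -0.109, -0.026, 0, 0, 0],
    [0.159, -0.138, -0.026, 0, 0, 0]
  ],
  "jaw": 1
}}

```text
time: 0.6
tool_pos: [0.286, -0.3352, 0.2007]
ee_rot: [3.142, -0.0, 0.334]
wrist_force: [1.6, -0.0, 0.3]
width: 0.0937
finger_force: 0.0
```

Request:
{"method": "carry_out", "body": {
  "commands": [
    [0.034, -0.03, 0, 0, 0, 0],
    [0.068, -0.06, 0, 0, 0, 0],
    [0.102, -0.09, 0, 0, 0, 0],
    [0.136, -0.12, 0, 0, 0, 0],
    [0.165, -0.145, 0, 0, 0, 0]
  ]
}}

```text
time: 1.1
tool_pos: [0.3941, -0.1435, 0.2006]
ee_rot: [-3.141, 0.0, 0.336]
wrist_force: [0.9, -0.3, -0.3]
width: 0.0942
finger_force: 0.0
```

```bash
cat > go.py <<'E'
import sys; from bench import *; from h import *
o=get_obs(); R=Ro.from_euler("xyz",o["ee_rot"])
print("t",o["time"],"pos",o["tool_pos"].round(4),"rpy",o["ee_rot"].round(4),"j6",o["joint_positions"][5].round(3),"w",round(o["width"],4),"F",o["wrist_force"].round(1))
a=list(map(float,sys.argv[1:]))
if a:
    yaw=a[3] if len(a)>3 else o["ee_rot"][2]
    print("shift",R.inv().apply(np.array(a[:3])-o["tool_pos"]).round(4),"turn",(R.inv()*Ro.from_euler("xyz",[np.pi,0,yaw])).as_rotvec().round(4))
E
python3 go.py .49 .021 .2
```

```text
t 1.1 pos [ 0.3941 -0.1435  0.2006] rpy [-3.1413  0.      0.3357] j6 0.75 w 0.0942 F [ 0.9 -0.3 -0.3]
shift [ 0.1447 -0.1237  0.0006] turn [-0.0003  0.     -0.    ]
```

Request:
{"method": "carry_out", "body": {
  "commands": [
    [0.034, -0.029, 0, 0, 0, 0],
    [0.068, -0.058, 0, 0, 0, 0],
    [0.102, -0.087, 0, 0, 0, 0],
    [0.13, -0.111, 0, 0, 0, 0],
    [0.145, -0.124, 0, 0, 0, 0]
  ]
}}

```text
time: 1.6
tool_pos: [0.4904, 0.0218, 0.2]
ee_rot: [-3.14, 0.001, 0.338]
wrist_force: [0.2, -0.6, 0.6]
width: 0.0939
finger_force: 0.0
```

```bash
python3 go.py .49 .021 .086
```

```text
t 1.6 pos [0.4904 0.0218 0.2   ] rpy [-3.1405e+00  1.0000e-03  3.3790e-01] j6 1.161 w 0.0939 F [ 0.2 -0.6  0.6]
shift [-0.0006  0.0007  0.114 ] turn [-0.0011  0.001  -0.    ]
```

Request:
{"method": "carry_out", "body": {
  "commands": [
    [0, 0, 0.025, 0, 0, 0],
    [0, 0, 0.055, 0, 0, 0],
    [0, 0, 0.085, 0, 0, 0],
    [0, 0, 0.105, 0, 0, 0],
    [0, 0, 0.114, 0, 0, 0]
  ]
}}

```text
time: 2.1
tool_pos: [0.4879, 0.0192, 0.0838]
ee_rot: [-3.14, 0.005, 0.335]
wrist_force: [-1.5, 0.9, 0.6]
width: 0.0936
finger_force: 0.0
```

Request:
{"method": "carry_out", "body": {
  "commands": [
    [0, 0, 0, 0, 0, 0],
    [0, 0, 0, 0, 0, 0],
    [0, 0, 0, 0, 0, 0],
    [0, 0, 0, 0, 0, 0],
    [0, 0, 0, 0, 0, 0]
  ],
  "jaw": 0
}}

```text
time: 2.6
tool_pos: [0.4906, 0.0194, 0.0881]
ee_rot: [-3.142, -0.002, 0.335]
wrist_force: [-0.2, 0.7, 3.5]
width: 0.0596
finger_force: 30.0
```

Request:
{"method": "carry_out", "body": {
  "commands": [
    [0, 0, 0, 0, 0, 0],
    [0, 0, 0, 0, 0, 0],
    [0, 0, 0, 0, 0, 0],
    [0, 0, 0, 0, 0, 0],
    [0, 0, 0, 0, 0, 0]
  ]
}}

```text
time: 3.1
tool_pos: [0.4906, 0.0194, 0.0881]
ee_rot: [3.142, -0.002, 0.335]
wrist_force: [-1.2, 2.3, 6.5]
width: 0.0595
finger_force: 30.0
```

Request:
{"method": "carry_out", "body": {
  "commands": [
    [0, 0, -0.008, 0, 0, 0],
    [0, 0, -0.022, 0, 0, 0],
    [0, 0, -0.042, 0, 0, 0],
    [0, 0, -0.062, 0, 0, 0],
    [0, 0, -0.075, 0, 0, 0]
  ]
}}

```text
time: 3.6
tool_pos: [0.4904, 0.0187, 0.1636]
ee_rot: [3.14, -0.001, 0.335]
wrist_force: [0.1, 0.2, -3.5]
width: 0.0596
finger_force: 29.9
```

```bash
python3 go.py .381 .3185 .165
python3 - <<'E'
from bench import *; from h import *
s=snapshot("side"); cv2.imwrite("pics/s2.png",cv2.resize(s["img"][80:300,130:400,::-1],(736,600)))
E
```

```text
t 3.6 pos [0.4904 0.0187 0.1636] rpy [ 3.1404e+00 -1.1000e-03  3.3450e-01] j6 1.159 w 0.0596 F [ 0.1  0.2 -3.5]
shift [-0.0049 -0.3191 -0.0018] turn [ 0.0012 -0.0011 -0.    ]
```

View pics/s2.png

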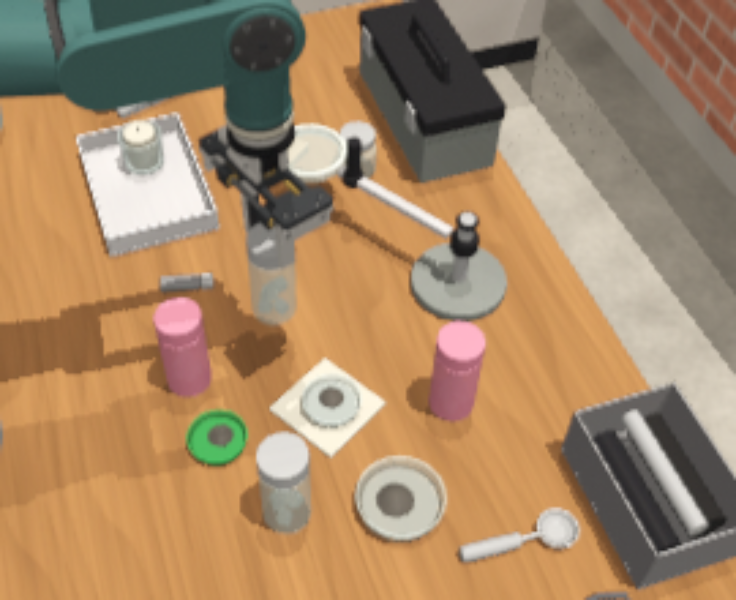

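The jar hangs upright in the fingers at (270,280), and the wrist force fits 0.3 kg. Carrying it to the free half of the tray.

Request:
{"method": "carry_out", "body": {
  "commands": [
    [0, -0.015, 0, 0, 0, 0],
    [-0.001, -0.04, 0, 0, 0, 0],
    [-0.002, -0.07, 0, 0, 0, 0],
    [-0.002, -0.1, 0, 0, 0, 0],
    [-0.003, -0.13, 0, 0, 0, 0]
  ]
}}

```text
time: 4.15
tool_pos: [0.4424, 0.1424, 0.1601]
ee_rot: [-3.141, 0.003, 0.335]
wrist_force: [0.1, 0.3, -3.7]
width: 0.0596
finger_force: 29.9
```

Request:
{"method": "carry_out", "body": {
  "commands": [
    [0, -0.03, 0, 0, 0, 0],
    [0, -0.06, 0, 0, 0, 0],
    [-0.001, -0.09, 0, 0, 0, 0],
    [-0.001, -0.12, 0, 0, 0, 0],
    [-0.001, -0.145, 0, 0, 0, 0]
  ]
}}

```text
time: 4.65
tool_pos: [0.3933, 0.279, 0.1601]
ee_rot: [-3.141, 0.003, 0.336]
wrist_force: [0.6, 0.3, -4.1]
width: 0.0596
finger_force: 29.9
```

Request:
{"method": "carry_out", "body": {
  "commands": [
    [0, -0.015, 0, 0, 0, 0],
    [0, -0.03, 0, 0, 0, 0],
    [-0.001, -0.04, 0, 0, 0, 0],
    [-0.001, -0.044, 0, 0, 0, 0],
    [-0.001, -0.044, 0, 0, 0, 0]
  ]
}}

```text
time: 5.15
tool_pos: [0.3797, 0.3188, 0.1612]
ee_rot: [3.141, 0.001, 0.336]
wrist_force: [0.6, 0.5, -3.1]
width: 0.0599
finger_force: 29.9
```

```bash
python3 go.py .381 .3185 .094
python3 - <<'E'
from bench import *; from h import *
s=snapshot("side"); cv2.imwrite("pics/s3.png",cv2.resize(s["img"][60:240,100:320,::-1],(733,600)))
E
```

```text
t 5.15 pos [0.3797 0.3188 0.1612] rpy [3.141e+00 1.300e-03 3.357e-01] j6 1.819 w 0.0599 F [ 0.6  0.5 -3.1]
shift [0.0012 0.0006 0.0672] turn [0.0006 0.0013 0.    ]
```

View pics/s3.png

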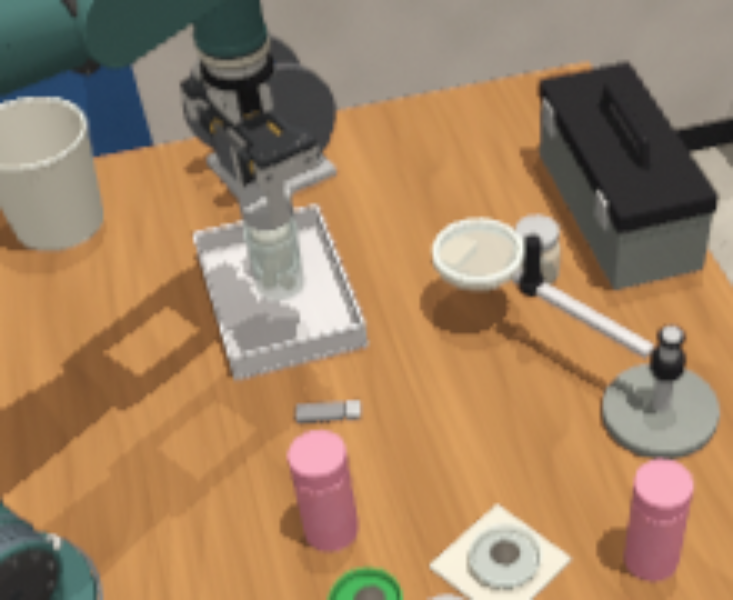

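The jar is above the free half of the tray at (272,260), with the candle hidden behind it. Lowering, with the last millimetres slow.

Request:
{"method": "carry_out", "body": {
  "commands": [
    [0, 0, 0.01, 0, 0, 0],
    [0, 0, 0.025, 0, 0, 0],
    [0, 0, 0.042, 0, 0, 0],
    [0, 0, 0.055, 0, 0, 0],
    [0, 0, 0.06, 0, 0, 0]
  ]
}}

```text
time: 5.7
tool_pos: [0.3791, 0.3173, 0.0988]
ee_rot: [3.14, 0.005, 0.334]
wrist_force: [-0.1, -0.8, -3.5]
width: 0.0595
finger_force: 29.9
```

Request:
{"method": "carry_out", "body": {
  "commands": [
    [0, 0, 0.001, 0, 0, 0],
    [0, 0, 0.002, 0, 0, 0],
    [0, 0, 0.003, 0, 0, 0],
    [0, 0, 0.004, 0, 0, 0],
    [0, 0, 0.005, 0, 0, 0]
  ]
}}

```text
time: 6.2
tool_pos: [0.3807, 0.3189, 0.0973]
ee_rot: [-3.141, -0.001, 0.335]
wrist_force: [-0.4, -0.3, -3.1]
width: 0.0593
finger_force: 29.9
```

Request:
{"method": "carry_out", "body": {
  "commands": [
    [0, 0, 0.001, 0, 0, 0],
    [0, 0, 0.002, 0, 0, 0],
    [0, 0, 0.003, 0, 0, 0],
    [0, 0, 0.0035, 0, 0, 0],
    [0, 0, 0.0035, 0, 0, 0]
  ]
}}

```text
time: 6.7
tool_pos: [0.3803, 0.3186, 0.0932]
ee_rot: [3.141, 0.0, 0.335]
wrist_force: [0.6, -0.1, -3.7]
width: 0.0596
finger_force: 29.9
```

Request:
{"method": "carry_out", "body": {
  "commands": [
    [0, 0, 0.0007, 0, 0, 0],
    [0, 0, 0.0014, 0, 0, 0],
    [0, 0, 0.002, 0, 0, 0],
    [0, 0, 0.002, 0, 0, 0],
    [0, 0, 0.002, 0, 0, 0]
  ]
}}

```text
time: 7.2
tool_pos: [0.3808, 0.3189, 0.0921]
ee_rot: [-3.142, -0.001, 0.335]
wrist_force: [0.4, 0.1, 1.7]
width: 0.0596
finger_force: 29.9
```

Contact. Release and rise.

Request:
{"method": "carry_out", "body": {
  "commands": [
    [0, 0, 0, 0, 0, 0],
    [0, 0, 0, 0, 0, 0],
    [0, 0, 0, 0, 0, 0],
    [0, 0, 0, 0, 0, 0],
    [0, 0, 0, 0, 0, 0]
  ],
  "jaw": 1
}}

```text
time: 7.7
tool_pos: [0.3804, 0.3187, 0.0913]
ee_rot: [3.141, -0.0, 0.335]
wrist_force: [-0.6, 0.4, -0.5]
width: 0.0931
finger_force: 0.0
```

Request:
{"method": "carry_out", "body": {
  "commands": [
    [0, 0, -0.01, 0, 0, 0],
    [0, 0, -0.035, 0, 0, 0],
    [0, 0, -0.065, 0, 0, 0],
    [0, 0, -0.1, 0, 0, 0],
    [0, 0, -0.135, 0, 0, 0]
  ]
}}

```text
time: 8.2
tool_pos: [0.3802, 0.3186, 0.2283]
ee_rot: [-3.142, -0.0, 0.335]
wrist_force: [0.1, 0.4, 0.9]
width: 0.0942
finger_force: 0.0
```

```bash
python3 go.py .6645 .2048 .23
python3 - <<'E'
from bench import *; from m import *
s=snapshot("top"); q=snapshot("side");pickle.dump(s,open("top2.pkl","wb"));pickle.dump(q,open("side2.pkl","wb"))
a=cv2.resize(s["img"][120:280,80:330,::-1],(600,384)); cv2.imwrite("pics/t4.png",a)
W=cloud(q); m=(abs(W[...,2]-.144)<.005)&(np.hypot(W[...,0]-.381,W[...,1]-.318)<.045); print("jar top",m.sum(),circ(W[m]),W[m].mean(0))
# dish: inside tile region, greyish-darker than tile, in both views
for s in(s,q):
    hsv=cv2.cvtColor(s["img"],cv2.COLOR_RGB2HSV); W=cloud(s)
    tile=(np.hypot(W[...,0]-.5255,W[...,1]+.105)<.05)
    print(np.percentile(hsv[tile][:,2],[5,25,50,75,95]),np.percentile(hsv[tile][:,1],[5,25,50,75,95]))
E
```

```text
t 8.2 pos [0.3802 0.3186 0.2283] rpy [-3.1416e+00 -4.0000e-04  3.3480e-01] j6 1.819 w 0.0942 F [0.1 0.4 0.9]
shift [ 0.2311  0.2009 -0.0016] turn [-0.     -0.0004  0.    ]
jar top 131 [0.3774 0.3194 0.0314] [0.3791011  0.31700062 0.14478577]
[112. 191. 208. 232. 237.] [ 1.  3.  9. 11. 34.]
[116.3 194.  213.  236.5 249. ] [12. 13. 18. 30. 40.]
```

View pics/t4.png

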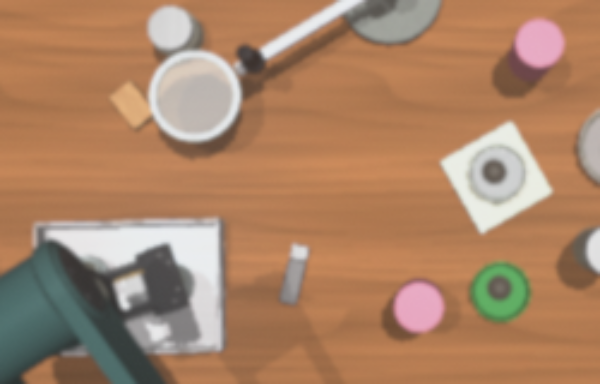

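The jar stands upright in the free half of the tray (top at 0.144, hidden under the gripper at (160,290)). The other objects are undisturbed. Next is the handle, with the gripper turned so it closes along the swing direction (yaw 2.126).

Request:
{"method": "carry_out", "body": {
  "commands": [
    [0.01, 0.009, 0, 0, 0, -0.1],
    [0.03, 0.026, 0, 0, 0, -0.22],
    [0.055, 0.048, 0, 0, 0, -0.35],
    [0.08, 0.07, 0, 0, 0, -0.48],
    [0.1, 0.087, 0, 0, 0, -0.6]
  ]
}}

```text
time: 8.8
tool_pos: [0.5046, 0.2684, 0.2257]
ee_rot: [-3.141, 0.001, 0.939]
wrist_force: [-1.1, 0.9, 0.3]
width: 0.0938
finger_force: 0.0
```

```bash
python3 go.py .6645 .2048 .23 2.126
python3 - <<'E'
from h import *
for n in("top2","side2"):
    s=pickle.load(open(n+".pkl","rb")); W=cloud(s); hsv=cv2.cvtColor(s["img"],cv2.COLOR_RGB2HSV)
    near=np.hypot(W[...,0]-.5255,W[...,1]+.105)<.052
    thr=222 if n=="top2" else 225
    m=(near&(hsv[...,2]<thr)&(hsv[...,1]<60)).astype(np.uint8)
    m=cv2.morphologyEx(m,cv2.MORPH_OPEN,np.ones((3,3)))
    c=max(cv2.findContours(m,0,2)[0],key=cv2.contourArea); 
    for h in(.012,.02):
        p=np.array([ray(s,*x[0],h)[:2] for x in c],np.float32); e=cv2.fitEllipse(p); print(n,h,np.round(e[0],4),np.round(e[1],4),cv2.minEnclosingCircle(p))
    # handle + pillar
    for nm,x,y,h,r in[("handle",.6655,.2055,.165,.018),("pillar",.770,.036,.138,.03)]:
        k=(abs(W[...,2]-h)<.005)&(np.hypot(W[...,0]-x,W[...,1]-y)<r); P=W[k]; print(nm,len(P),((P.max(0)+P.min(0))/2).round(4))
    k=(W[...,2]<.026)&(W[...,2]>.01)&(np.hypot(W[...,0]-.77,W[...,1]-.036)<.085);print("foot",k.sum(),cv2.minEnclosingCircle(W[k][:,:2].astype(np.float32)))
    k=(W[...,2]<.106)&(W[...,2]>.088)&(np.hypot(W[...,0]-.62,W[...,1]-.278)<.064); P=W[k];print("lens",k.sum(),((P.max(0)+P.min(0))/2).round(4),(P.max(0)-P.min(0)).round(3))
E
```

```text
t 8.8 pos [0.5046 0.2684 0.2257] rpy [-3.1414e+00  9.0000e-04  9.3920e-01] j6 1.021 w 0.0938 F [-1.1  0.9  0.3]
shift [ 0.0431  0.1666 -0.0044] turn [-7.0000e-04  7.0000e-04 -1.1868e+00]
top2 0.012 [ 0.5289 -0.1059] [0.0767 0.0805] ((0.5284315943717957, -0.10609321296215057), 0.04168974980711937)
top2 0.02 [ 0.5286 -0.1054] [0.0763 0.0801] ((0.5280532836914062, -0.10560581833124161), 0.04147709161043167)
handle 42 [0.6656 0.2064 0.1651]
pillar 76 [0.7716 0.0365 0.1377]
foot 1192 ((0.7715857625007629, 0.03706331178545952), 0.07033874094486237)
lens 1104 [0.6219 0.2785 0.097 ] [0.113 0.114 0.018]
side2 0.012 [ 0.5252 -0.1064] [0.0749 0.0839] ((0.5270135402679443, -0.10838405787944794), 0.043228089809417725)
side2 0.02 [ 0.5236 -0.1114] [0.0744 0.0833] ((0.5254135727882385, -0.11338368058204651), 0.04291434958577156)
handle 20 [0.6634 0.2039 0.1646]
pillar 45 [0.7689 0.0364 0.1386]
foot 687 ((0.7675773501396179, 0.03684408590197563), 0.07149051874876022)
lens 462 [0.6184 0.2777 0.0971] [0.113 0.115 0.018]
```

Request:
{"method": "carry_out", "body": {
  "commands": [
    [0.006, 0.025, -0.003, 0, 0, -0.12],
    [0.013, 0.05, -0.004, 0, 0, -0.24],
    [0.02, 0.08, -0.004, 0, 0, -0.36],
    [0.028, 0.11, -0.004, 0, 0, -0.48],
    [0.035, 0.135, -0.004, 0, 0, -0.6]
  ]
}}

```text
time: 9.3
tool_pos: [0.6339, 0.2164, 0.2295]
ee_rot: [-3.141, 0.001, 1.539]
wrist_force: [-0.4, 0.1, -0.1]
width: 0.0941
finger_force: 0.0
```

```bash
python3 go.py .6645 .2055 .23 2.13
```

```text
t 9.3 pos [0.6339 0.2164 0.2295] rpy [-3.1406e+00  6.0000e-04  1.5390e+00] j6 0.276 w 0.0941 F [-0.4  0.1 -0.1]
shift [-0.0099  0.0309 -0.0005] turn [-1.20e-03  2.00e-04 -5.91e-01]
```

Request:
{"method": "carry_out", "body": {
  "commands": [
    [-0.003, 0.009, 0, 0, 0, -0.12],
    [-0.006, 0.018, 0, 0, 0, -0.24],
    [-0.009, 0.026, 0, 0, 0, -0.37],
    [-0.01, 0.031, 0, 0, 0, -0.5],
    [-0.01, 0.031, 0, 0, 0, -0.591]
  ]
}}

```text
time: 9.8
tool_pos: [0.6639, 0.2057, 0.2291]
ee_rot: [-3.14, -0.0, 2.129]
wrist_force: [0.8, -0.6, -0.9]
width: 0.0942
finger_force: 0.0
```

```bash
python3 go.py .6645 .2055 .117 2.13
```

```text
t 9.8 pos [0.6639 0.2057 0.2291] rpy [-3.1400e+00 -3.0000e-04  2.1294e+00] j6 -0.34 w 0.0942 F [ 0.8 -0.6 -0.9]
shift [-0.0005  0.0006  0.1121] turn [-0.0016 -0.0003 -0.0006]
```

Request:
{"method": "carry_out", "body": {
  "commands": [
    [0, 0, 0.02, 0, 0, 0],
    [0, 0, 0.05, 0, 0, 0],
    [0, 0, 0.08, 0, 0, 0],
    [0, 0, 0.102, 0, 0, 0],
    [0, 0, 0.111, 0, 0, 0]
  ]
}}

```text
time: 10.3
tool_pos: [0.6615, 0.2058, 0.1151]
ee_rot: [-3.135, -0.002, 2.126]
wrist_force: [0.5, -0.2, 0.3]
width: 0.0943
finger_force: 0.0
```

Request:
{"method": "carry_out", "body": {
  "commands": [
    [0, 0, 0, 0, 0, 0],
    [0, 0, 0, 0, 0, 0],
    [0, 0, 0, 0, 0, 0],
    [0, 0, 0, 0, 0, 0],
    [0, 0, 0, 0, 0, 0]
  ],
  "jaw": 0
}}

```text
time: 10.8
tool_pos: [0.664, 0.2064, 0.1207]
ee_rot: [3.14, 0.001, 2.126]
wrist_force: [-1.2, -0.5, 0.9]
width: 0.0575
finger_force: 0.0
```

Request:
{"method": "carry_out", "body": {
  "commands": [
    [0, 0, 0, 0, 0, 0],
    [0, 0, 0, 0, 0, 0],
    [0, 0, 0, 0, 0, 0],
    [0, 0, 0, 0, 0, 0],
    [0, 0, 0, 0, 0, 0]
  ]
}}

```text
time: 11.3
tool_pos: [0.664, 0.2067, 0.1193]
ee_rot: [3.14, 0.0, 2.126]
wrist_force: [3.2, 1.3, 0.1]
width: 0.0212
finger_force: 30.0
```

```bash
cat > arc.py <<'E'
import sys; from bench import *; from h import *
o=get_obs(); p=o["tool_pos"]; R=Ro.from_euler("xyz",o["ee_rot"]); pv=np.array([.7702,.0367,0])
d=p-pv; print("t",o["time"],p.round(4),"rad",np.hypot(d[0],d[1]).round(4),"ang",np.arctan2(d[1],-d[0]).round(4),"yaw",o["ee_rot"][2].round(3),"w",round(o["width"],4),"F",o["wrist_force"].round(1),"M",o["wrist_torque"].round(2))
r=np.hypot(d[0],d[1])
for a in map(float,sys.argv[1:]):
    Q=Ro.from_euler("z",a); t=pv+Q.apply(d)-p
    print(a,R.inv().apply(t).round(4))
E
python3 arc.py .04 .11 .19 .27 .35
```

```text
t 11.3 [0.664  0.2067 0.1193] rad 0.2004 ang 1.0123 yaw 2.126 w 0.0212 F [3.2 1.3 0.1] M [ 0.18 -0.45 -0.01]
0.04 [-0.0002 -0.008  -0.    ]
0.11 [-0.0013 -0.022  -0.    ]
0.19 [-0.0037 -0.0378 -0.0001]
0.27 [-0.0074 -0.0534 -0.0001]
0.35 [-0.0124 -0.0687 -0.0001]
```

Request:
{"method": "carry_out", "body": {
  "commands": [
    [-0.0002, -0.008, 0, 0, 0, -0.04],
    [-0.0013, -0.022, 0, 0, 0, -0.11],
    [-0.0037, -0.0378, 0, 0, 0, -0.19],
    [-0.0074, -0.0534, 0, 0, 0, -0.27],
    [-0.0124, -0.0687, 0, 0, 0, -0.35]
  ]
}}

```text
time: 11.8
tool_pos: [0.6123, 0.1594, 0.1193]
ee_rot: [3.14, 0.002, 2.479]
wrist_force: [4.2, -0.0, -1.9]
width: 0.0218
finger_force: 30.0
```

```bash
python3 arc.py .35
```

```text
t 11.8 [0.6123 0.1594 0.1193] rad 0.1999 ang 0.6606 yaw 2.479 w 0.0218 F [ 4.2 -0.  -1.9] M [ 0.07 -0.99  0.01]
0.35 [-0.0122 -0.0685 -0.0001]
```

Swing works and forces are small. Continuing.

Request:
{"method": "carry_out", "body": {
  "commands": [
    [-0.0005, -0.014, 0, 0, 0, -0.07],
    [-0.002, -0.0279, 0, 0, 0, -0.14],
    [-0.0044, -0.0418, 0, 0, 0, -0.21],
    [-0.0078, -0.0553, 0, 0, 0, -0.28],
    [-0.0121, -0.0687, 0, 0, 0, -0.35]
  ]
}}

```text
time: 12.3
tool_pos: [0.5802, 0.0978, 0.1193]
ee_rot: [3.14, 0.004, 2.829]
wrist_force: [6.1, 1.0, -3.2]
width: 0.0211
finger_force: 30.0
```

Request:
{"method": "carry_out", "body": {
  "commands": [
    [-0.0005, -0.014, 0, 0, 0, -0.07],
    [-0.002, -0.0279, 0, 0, 0, -0.14],
    [-0.0044, -0.0418, 0, 0, 0, -0.21],
    [-0.0078, -0.0553, 0, 0, 0, -0.28],
    [-0.0121, -0.0687, 0, 0, 0, -0.35]
  ]
}}

```text
time: 12.8
tool_pos: [0.5711, 0.0294, 0.1193]
ee_rot: [3.14, 0.005, -3.104]
wrist_force: [7.7, 2.5, -4.6]
width: 0.0212
finger_force: 30.0
```

```bash
python3 arc.py .35
```

```text
t 12.8 [0.5711 0.0294 0.1193] rad 0.1992 ang -0.0365 yaw -3.104 w 0.0212 F [ 7.7  2.5 -4.6] M [ 0.53 -1.49 -0.09]
0.35 [-0.012  -0.0683 -0.0001]
```

Request:
{"method": "carry_out", "body": {
  "commands": [
    [0, -0.014, 0, 0, 0, -0.07],
    [-0.0013, -0.0279, 0, 0, 0, -0.14],
    [-0.0037, -0.0418, 0, 0, 0, -0.21],
    [-0.007, -0.0553, 0, 0, 0, -0.28],
    [-0.0113, -0.0683, 0, 0, 0, -0.35]
  ]
}}

```text
time: 13.3
tool_pos: [0.5853, -0.0372, 0.1192]
ee_rot: [3.14, 0.007, -2.754]
wrist_force: [8.5, 5.1, -3.9]
width: 0.0212
finger_force: 30.0
```

```bash
python3 arc.py .03 .07 .11 .135 .145
```

```text
t 13.3 [ 0.5853 -0.0372  0.1192] rad 0.1991 ang -0.3804 yaw -2.754 w 0.0212 F [ 8.5  5.1 -3.9] M [ 1.05 -1.59 -0.25]
0.03 [-0.    -0.006 -0.   ]
0.07 [-0.0004 -0.0139 -0.    ]
0.11 [-0.001  -0.0219 -0.    ]
0.135 [-0.0016 -0.0268 -0.    ]
0.145 [-0.0019 -0.0288 -0.    ]
```

Request:
{"method": "carry_out", "body": {
  "commands": [
    [0, -0.007, 0, 0, 0, -0.035],
    [-0.0003, -0.0149, 0, 0, 0, -0.075],
    [-0.001, -0.0229, 0, 0, 0, -0.115],
    [-0.0017, -0.0288, 0, 0, 0, -0.145],
    [-0.002, -0.03, 0, 0, 0, -0.151]
  ]
}}

```text
time: 13.8
tool_pos: [0.5984, -0.0638, 0.1193]
ee_rot: [3.141, 0.007, -2.605]
wrist_force: [6.7, 5.0, -2.4]
width: 0.0209
finger_force: 30.0
```

```bash
cat > lens.py <<'E'
from bench import *; from m import *
for n in("top","side"):
    s=snapshot(n); pickle.dump(s,open(n+"3.pkl","wb")); W=cloud(s)
    k=(W[...,2]<.106)&(W[...,2]>.085)&(np.hypot(W[...,0]-.525,W[...,1]+.107)<.085); P=W[k]
    for it in range(3):
        c=(P.max(0)+P.min(0))/2; P=P[np.hypot(*(P-c)[:,:2].T)<.062]
    pv,ds=((.7716,.0368),(.5287,-.1058)) if n=="top" else ((.769,.0366),(.525,-.107))
    print(n,len(P),"lens",c.round(4),(P.max(0)-P.min(0)).round(3),"ang",np.arctan2(c[1]-pv[1],pv[0]-c[0]).round(4),"off dish",(c[:2]-ds).round(4))
    cv2.imwrite(f"pics/{n}L.png",cv2.resize(s["img"][100:290,60:360,::-1],(800,507)))
E
python3 arc.py; python3 lens.py
```

```text
t 13.8 [ 0.5984 -0.0638  0.1193] rad 0.1991 ang -0.5293 yaw -2.605 w 0.0209 F [ 6.7  5.  -2.4] M [ 1.14 -1.3  -0.18]
top 787 lens [ 0.5271 -0.1066  0.0956] [0.111 0.111 0.02 ] ang -0.5304 off dish [-0.0016 -0.0008]
side 716 lens [ 0.5292 -0.1085  0.0957] [0.11  0.116 0.019] ang -0.5443 off dish [ 0.0042 -0.0015]
```

View pics/topL.png

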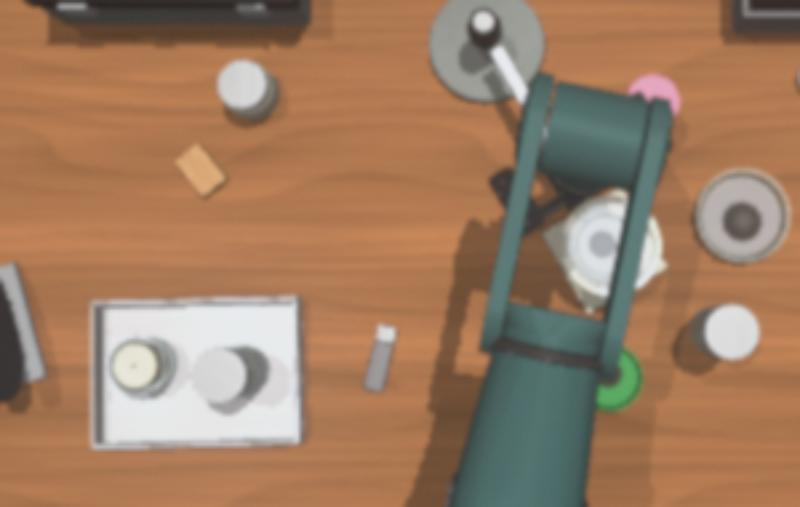

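The lens is over the dish (about (603,243)), and the jar stands by the candle (220,375). Release, rise and check.

Request:
{"method": "carry_out", "body": {
  "commands": [
    [0, 0, 0, 0, 0, 0],
    [0, 0, 0, 0, 0, 0],
    [0, 0, 0, 0, 0, 0],
    [0, 0, 0, 0, 0, 0],
    [0, 0, 0, 0, 0, 0]
  ],
  "jaw": 1
}}

```text
time: 14.4
tool_pos: [0.5954, -0.0662, 0.1195]
ee_rot: [-3.141, -0.0, -2.607]
wrist_force: [-0.1, -0.1, 0.3]
width: 0.0579
finger_force: 0.0
```

Request:
{"method": "carry_out", "body": {
  "commands": [
    [0, 0, -0.01, 0, 0, 0],
    [0, 0, -0.03, 0, 0, 0],
    [0, 0, -0.06, 0, 0, 0],
    [0, 0, -0.1, 0, 0, 0],
    [0, 0, -0.14, 0, 0, 0]
  ]
}}

```text
time: 14.9
tool_pos: [0.5951, -0.066, 0.2613]
ee_rot: [3.142, -0.0, -2.606]
wrist_force: [0.1, 0.4, -0.3]
width: 0.0938
finger_force: 0.0
```

```bash
python3 go.py .42 .13 .28; python3 lens.py
```

```text
t 14.9 pos [ 0.5951 -0.066   0.2613] rpy [ 3.1416e+00 -2.0000e-04 -2.6065e+00] j6 -2.311 w 0.0938 F [ 0.1  0.4 -0.3]
shift [ 0.0507  0.2579 -0.0187] turn [ 0.     -0.0002 -0.    ]
top 810 lens [ 0.5272 -0.1068  0.0958] [0.111 0.112 0.02 ] ang -0.531 off dish [-0.0015 -0.001 ]
side 718 lens [ 0.5292 -0.109   0.0959] [0.11  0.114 0.018] ang -0.5456 off dish [ 0.0042 -0.002 ]
```

Request:
{"method": "carry_out", "body": {
  "commands": [
    [0.006, 0.03, -0.01, 0, 0, 0],
    [0.014, 0.075, -0.018, 0, 0, 0],
    [0.024, 0.12, -0.018, 0, 0, 0],
    [0.033, 0.165, -0.018, 0, 0, 0],
    [0.042, 0.21, -0.018, 0, 0, 0]
  ]
}}

```text
time: 15.5
tool_pos: [0.4508, 0.0942, 0.2774]
ee_rot: [-3.142, 0.0, -2.607]
wrist_force: [0.2, 1.4, 0.5]
width: 0.0937
finger_force: 0.0
```

Request:
{"method": "carry_out", "body": {
  "commands": [
    [0.006, 0.03, 0, 0, 0, 0],
    [0.012, 0.06, 0, 0, 0, 0],
    [0.018, 0.08, 0, 0, 0, 0],
    [0.018, 0.085, 0, 0, 0, 0],
    [0.018, 0.085, 0, 0, 0, 0]
  ]
}}

```text
time: 16.0
tool_pos: [0.3934, 0.1573, 0.2775]
ee_rot: [-3.141, 0.001, -2.605]
wrist_force: [-0.5, 0.6, 0.5]
width: 0.0939
finger_force: 0.0
```

```bash
python3 go.py; python3 lens.py
python3 - <<'E'
from m import *
s=pickle.load(open("top3.pkl","rb"));W=cloud(s)
# dish stone/tile through lens: compare unmoved objects
for n,x,y,h in[("jarother",.4302,-.2363,.14),("candle",.3881,.4339,.068),("pinkA",.684,-.1506,.14),("jar placed",.379,.317,.144)]:
    k=(abs(W[...,2]-h)<.007)&(np.hypot(W[...,0]-x,W[...,1]-y)<.045);print(n,k.sum(),circ(W[k]) if k.any() else "")
E
```

```text
t 16.0 pos [0.3934 0.1573 0.2775] rpy [-3.1409e+00  6.0000e-04 -2.6052e+00] j6 -1.861 w 0.0939 F [-0.5  0.6  0.5]
top 1076 lens [ 0.5331 -0.1067  0.0955] [0.108 0.112 0.021] ang -0.5416 off dish [ 0.0044 -0.0009]
side 712 lens [ 0.5296 -0.1089  0.096 ] [0.109 0.112 0.018] ang -0.546 off dish [ 0.0046 -0.0019]
jarother 325 [ 0.43   -0.2364  0.0301]
candle 274 [0.3873 0.4333 0.0353]
pinkA 313 [ 0.6837 -0.1504  0.0301]
jar placed 12 [0.4086 0.3197 0.0115]
```

View pics/topL.png

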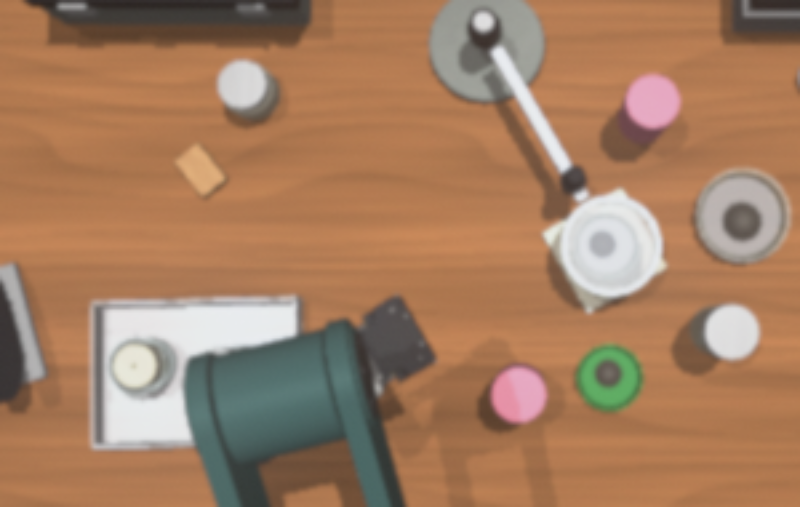

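Run:
```python
from m import *
for n,pv,ds in(("top3",(.7716,.0368),(.5287,-.1058)),("side3",(.769,.0366),(.525,-.107))):
    s=pickle.load(open(n+".pkl","rb")); W=cloud(s); P=W[(W[...,2]<.106)&(W[...,2]>.083)]
    c=np.array([.528,-.107])
    for i in range(6):  # radial outer edge, by direction, skipping the bar side
        d=P[:,:2]-c; r=np.hypot(*d.T); th=np.arctan2(d[:,1],d[:,0]); E=[]
        for a in np.arange(-np.pi,np.pi,.2):
            if abs((a-.53+np.pi)%(2*np.pi)-np.pi)<.5: continue
            k=(abs((th-a+np.pi)%(2*np.pi)-np.pi)<.1)&(r<.064)
            if k.any(): E.append(c+d[k][r[k].argmax()])
        E=np.array(E); A=np.c_[2*E,np.ones(len(E))]; x=np.linalg.lstsq(A,(E**2).sum(1),rcond=None)[0]; c=x[:2]
    # bar direction
    v=P[:,:2]-pv; rr=np.hypot(*v.T); k=(rr>.05)&(rr<.18)&(np.abs(np.arctan2(v[:,1],-v[:,0])+.53)<.15); b=v[k].mean(0)
    print(n,"lens",c.round(4),"r",np.sqrt(x[2]+c@c).round(4),"ang",np.arctan2(c[1]-pv[1],pv[0]-c[0]).round(4),"bar ang",np.arctan2(b[1],-b[0]).round(4),"off",(c-ds).round(4))
```

```text
top3 lens [ 0.5266 -0.1069] r 0.0563 ang -0.5305 bar ang -0.5278 off [-0.0021 -0.0011]
side3 lens [ 0.5232 -0.108 ] r 0.0566 ang -0.5318 bar ang -0.55 off [-0.0018 -0.001 ]
```

```bash
python3 -c "
from bench import *
print(close_job())"
```

```text
the job is handed in; nothing more can be done
None
```

The job is handed in: the jar stands upright in the tray beside the candle, the lens is centred over the dish to about 2 mm by both cameras, and the other jar, candle and bystanders were left where they were.

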